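# Put the copper canisters back on their coasters

### The job

Pick out the four copper canisters on the kitchen island and stand each one, upright, flat inside the rim of the round wooden coaster of its own size: the largest canister on the largest coaster, the next on the next, down to the smallest on the smallest. Keep them upright and set them down gently without dropping them, and leave the two white canisters where they are.

Things in the scene. Friction and masses are not known exactly. Their poses are not given: they have to be found in the camera images.
- copper_a: the smallest copper canister, upright and loose: round bright copper body 36 mm across and 56 mm tall with flat lid (fixed, does not come off), on top of it a black upright cylindrical knob 22 mm across and 26 mm tall to lift it by (82 mm tall in all, up to 0.1 kg). Origin at the centre of its underside, z up along its axis
- copper_b: the second smallest copper canister, upright and loose: round bright copper body 46 mm across and 74 mm tall with flat lid (fixed, does not come off), on top of it a black upright cylindrical knob 22 mm across and 26 mm tall to lift it by (100 mm tall in all, up to 0.17 kg). Origin at the centre of its underside, z up along its axis
- copper_c: the second largest copper canister, upright and loose: round bright copper body 56 mm across and 92 mm tall with flat lid (fixed, does not come off), on top of it a black upright cylindrical knob 22 mm across and 26 mm tall to lift it by (118 mm tall in all, up to 0.27 kg). Origin at the centre of its underside, z up along its axis
- copper_d: the largest copper canister, upright and loose: round bright copper body 66 mm across and 110 mm tall with flat lid (fixed, does not come off), on top of it a black upright cylindrical knob 22 mm across and 26 mm tall to lift it by (136 mm tall in all, up to 0.4 kg). Origin at the centre of its underside, z up along its axis
- coaster_a: the smallest round pale-wood coaster, fixed to the worktop: 64 mm across and 10 mm high outside, with a flat round recess 54 mm across whose floor is 4 mm above the worktop (rim 6 mm above that floor, 5 mm thick); it belongs to the 36 mm copper canister. Origin at the centre of its underside, z up
- coaster_b: the second smallest round pale-wood coaster, fixed to the worktop: 74 mm across and 10 mm high outside, with a flat round recess 64 mm across whose floor is 4 mm above the worktop (rim 6 mm above that floor, 5 mm thick); it belongs to the 46 mm copper canister. Origin at the centre of its underside, z up
- coaster_c: the second largest round pale-wood coaster, fixed to the worktop: 84 mm across and 10 mm high outside, with a flat round recess 74 mm across whose floor is 4 mm above the worktop (rim 6 mm above that floor, 5 mm thick); it belongs to the 56 mm copper canister. Origin at the centre of its underside, z up
- coaster_d: the largest round pale-wood coaster, fixed to the worktop: 94 mm across and 10 mm high outside, with a flat round recess 84 mm across whose floor is 4 mm above the worktop (rim 6 mm above that floor, 5 mm thick); it belongs to the 66 mm copper canister. Origin at the centre of its underside, z up
- white_a: a white ceramic canister of the same shape, not to be moved: 50 mm across, 80 mm tall, with the same black knob of 22 x 26 mm on top. Loose. Origin at the centre of its underside. All these things stand mixed among one another and among a small dark pepper mill (46 mm across), a glass shaker (40 mm) and a small green tin (48 mm), none taller than 136 mm, at least 95 mm from centre to centre
- white_b: a white ceramic canister of the same shape, not to be moved: 62 mm across, 100 mm tall, with the same black knob of 22 x 26 mm on top. Loose. Origin at the centre of its underside. Taller equipment (up to 230 mm) stands only along the far edge and sides of the island
Things that resemble listed ones, but are neither listed nor needed, are in the scene too. What is shaped like the coaster_a but red is not meant. What is shaped like the copper_d but red is not meant.

How it is judged (in metres and radians):
At the end, for the whole second after the job is handed in: Each copper canister stands at rest on the floor of the coaster of its own size rank: centre within 12 mm of the coaster's centre, underside 1 to 7 mm above the worktop, upright within 0.06 rad (horizontal distance between copper_a and coaster_a below 0.012 m and z of copper_a in the frame of coaster_a between 0.001 and 0.007 m and angle between each of copper_a, copper_b, copper_c, copper_d's own z axis and vertical below 0.06 rad and linear speed of each of copper_a, copper_b, copper_c, copper_d below 0.02 m/s and horizontal distance between copper_b and coaster_b below 0.012 m and z of copper_b in the frame of coaster_b between 0.001 and 0.007 m and horizontal distance between copper_c and coaster_c below 0.012 m and z of copper_c in the frame of coaster_c between 0.001 and 0.007 m and horizontal distance between copper_d and coaster_d below 0.012 m and z of copper_d in the frame of coaster_d between 0.001 and 0.007 m); the robot touches nothing.
It fails at once if a white canister is moved by more than 20 mm (distance of any of white_a, white_b from where it was at the start of the episode above 0.02 m).
It fails at once if a copper canister is dropped: touched by nothing while its underside is more than 25 mm above the worktop ((height (world z) of copper_a above 0.025 m and contact force between copper_a and anything else below 0.01 N) or (height (world z) of copper_b above 0.025 m and contact force between copper_b and anything else below 0.01 N) or (height (world z) of copper_c above 0.025 m and contact force between copper_c and anything else below 0.01 N) or (height (world z) of copper_d above 0.025 m and contact force between copper_d and anything else below 0.01 N)).
It fails at once if a copper canister is tipped more than 45 degrees (angle between any of copper_a, copper_b, copper_c, copper_d's own z axis and vertical above 0.785 rad).
It also fails if it takes over 93 s, if anything falls off the work surface, if the arm or the gripper's body presses on something with over 40 N, if the wrist force passes 120 N, or if a joint passes its speed limit or range.

### The arm

A 6-joint arm with a two-finger parallel gripper is mounted at the origin on the work surface. World frame = base frame: x ahead of the robot, y to its left, z up, the work surface at z = 0. Lengths are in mm, angles in rad, forces in N, time in s.
With the tool pointing down it reaches from about 350 to 850 mm from the base axis. Payload 8.1 kg.
Tool frame: the origin (TCP) lies midway between the tips of the shut fingers; the grasp point (between the pads) lies 19 mm behind it; y points along the fingers, x is the direction in which the jaws open and shut, and the axes are right-handed (so a half turn about y gives the same grasp; the last joint's range is limited). The gripper opens to 85 mm and grips with 20 to 120 N. Pads are 22 mm wide; open, the fingers measure 114 mm over their backs; the gripper's body (76 mm by 85 mm) begins 54 mm behind the grasp point. The pads swing forward as they close: fully open they stand 13 mm farther back than shut.
Start: joints at [-1.214, 0.13, 1.488, -0, 1.523, -0.085], TCP at [256.56, -542.386, 231.292] pointing down, gripper open.
Joint ranges: [-2.96, 2.96], [-0.89, 2.26], [0.02, 2.5], [-1.34, 4.48], [0, 2.73], [-2.66, 2.66]. Speed limits (rad/s): [2.39, 2.39, 2.79, 3.14, 3.14, 3.14].

### API

Orientations are given as a unit quaternion [x, y, z, w].
In Python, from rig import observe, camera, calibration, sign_off, trace, place_of gives the robot as it stands.
- The arm moves only by the shell command python3 -m creep 'ROWS' [OPENING] [FORCE]. ROWS is JSON, a list of rows, each a list of 2 entries, a list of its own where there are three numbers: the shift along the world's x, y, z in m, then the turn about the world's z in rad. A call has 1 to 8 rows; each row shifts and turns the pose as measured when the row begins; what a row does not reach is not made up. A row lasts 1/10 s, in which the tool goes at most 50 mm and 8.59 degrees, less where a joint would pass 70% of its speed; a pose out of reach is approached as far as the arm can. A call with a gripper value outside its range is refused whole. OPENING is the closure, from -1 (fully open) to 1 (shut), so that 0 is half open, set as the call begins (- or left out, the last holds). The fingers move at their own pace and stop on an object; FORCE is the grip in N (left out, the last holds). Time passes only in rows, so rows that do not move let the fingers close. It gives the time, the measured TCP pose, the force and the opening at its end, in the units of the state.
- observe(): the state, without advancing time (a new reading comes with each control period).
- camera(name): name is "scene" or "top" or "wrist"; returns (picture, depth): 480x640x3 uint8, blue, green, red; 480x640 float32, mm along the optical axis (not along the pixel's ray), 0 where there is no reading.
- calibration(name): a dict with "fx", "fy", "cx", "cy" (pixels), "cam_to_world" (4x4, takes a point from camera to world coordinates). Camera axes: x right, y up, looking along -z (the intrinsics and any distortion apply to the point x, -y, -z); pixel columns grow to the right and rows downward; lengths in mm; the calibration is good to about 2 mm. A picture is of the moment at which its call begins: read the wrist's pose just before it. calibration takes no time and is no camera call; for the wrist camera it gives the pose at the moment of the call.
- sign_off(): hands the job in, once; it reports no verdict.
Trained networks look in the newest picture that a camera, given by its name, has taken for a name from the list of things; names that differ only in an ending like _2 or _b are one class to them, and where a whole thing is asked for, a point or a joint stands for the part that bears it (a point fixed in the world has none). Each returns a list of dicts, best first, with "confidence" (0 to 1); they miss things now and then, are a little off and sometimes report something else, mostly with a low value. They report only what shows in the picture. A call takes as long as a camera call. They do not tell look-alikes from the thing itself.
- trace(camera, query): "region" (480x640 bool, what is visible of it) and "box" ([left, top, right, bottom] in pixels, round what is visible of it).
- place_of(camera, query): "at" ([row, column] in pixels: a listed point, or the origin of a listed thing).
The state is a dict: "t": time; "joint_positions": joint angles; "joint_velocities": joint speeds; "tau": joint torques, N m; "eef_pos": TCP position; "tcp_rot": TCP orientation; "ft_force": force on the tool from outside, world axes, zero at the start; "torque": the same for the moment, N m; "grip_width": opening from 0.0 (shut) to 1.0 (fully open).
Only numpy, scipy, OpenCV 4.12 (cv2) and the standard library are available. Lean on these libraries where they do the work, as an engineer would, in place of code of your own. Each camera call takes 0.05 s, during which the arm holds its last target.

## Working session

There is one attempt and no reset: what is moved stays moved. The work goes in short steps, Python scripts to look and compute and a shell command to move; the robot and the scene stay as the last step left them, time stands still between calls to the robot, and variables do not carry over. Pictures are saved under pics/ and viewed, and the job is handed in when it is done.

```bash
ls; mkdir -p pics; python3 - <<'E'
from rig import *
import cv2
print(observe())
for n in ("scene","top","wrist"):
    p,d=camera(n); cv2.imwrite(f"pics/{n}0.png",p)
    c=calibration(n); print(n,c)
E
```

```text
pics
{'t': 0.0, 'joint_positions': array([-1.21440121e+00,  1.31173016e-01,  1.48924608e+00,  4.49623054e-05,
        1.52300497e+00, -8.53946635e-02]), 'joint_velocities': array([-1.67438057e-04, -8.00557055e-04, -8.72437764e-04, -4.56130390e-05,
        8.38150628e-04, -6.12662018e-04]), 'tau': array([-4.50934904e-04, -5.69404256e+01, -5.00557888e+01, -1.96899814e-04,
        1.49940723e-02,  1.01981719e-06]), 'eef_pos': array([ 256.38522076, -541.87090377,  230.25558346]), 'tcp_rot': array([-0.5969972 ,  0.37880585, -0.37779405,  0.59780609]), 'ft_force': array([ 0.96938866, -0.52198917,  0.37330945]), 'torque': array([0.0201298 , 0.00773124, 0.00368962]), 'grip_width': 0.9990461587322654}
scene {'fx': 435.3210499737751, 'fy': 435.3210499737751, 'cx': 318.2695027160641, 'cy': 245.14953240255645, 'cam_to_world': array([[ 8.66753184e-01, -4.37368951e-01,  2.39681704e-01,
         6.97322979e+02],
       [ 4.98594095e-01,  7.48366435e-01, -4.37437547e-01,
        -3.10249152e+02],
       [ 1.19518592e-02,  4.98654269e-01,  8.66718566e-01,
         6.73521064e+02],
       [ 0.00000000
[... 302 characters left out ...]
 -8.19056694e-02,  2.19901256e-02,
         6.03230493e+00],
       [ 5.21100696e-03,  1.99677768e-01,  9.79847761e-01,
         9.03029510e+02],
       [ 0.00000000e+00,  0.00000000e+00,  0.00000000e+00,
         1.00000000e+00]])}
wrist {'fx': 337.21183511432133, 'fy': 337.21183511432133, 'cx': 320.6800945530949, 'cy': 235.75232032643845, 'cam_to_world': array([[ 4.27489717e-01,  8.66900824e-01,  2.56389358e-01,
         3.21399869e+02],
       [-9.04019937e-01,  4.10157786e-01,  1.20492925e-01,
        -5.11235381e+02],
       [-7.04675176e-04, -2.83290578e-01,  9.59033864e-01,
         3.73658768e+02],
       [ 0.00000000e+00,  0.00000000e+00,  0.00000000e+00,
         1.00000000e+00]])}
```

View pics/scene0.png

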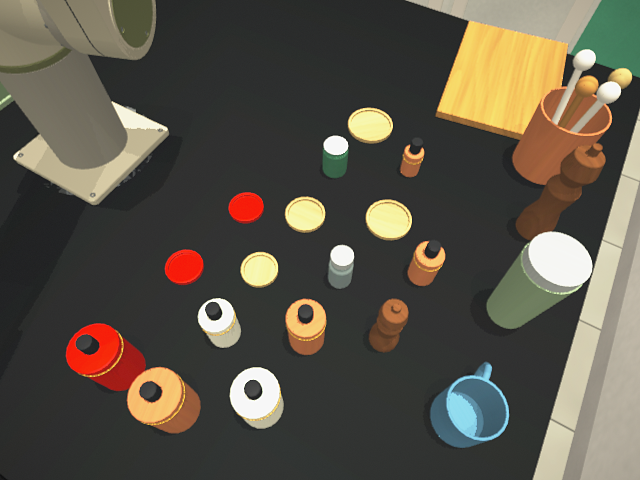

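View pics/top0.png

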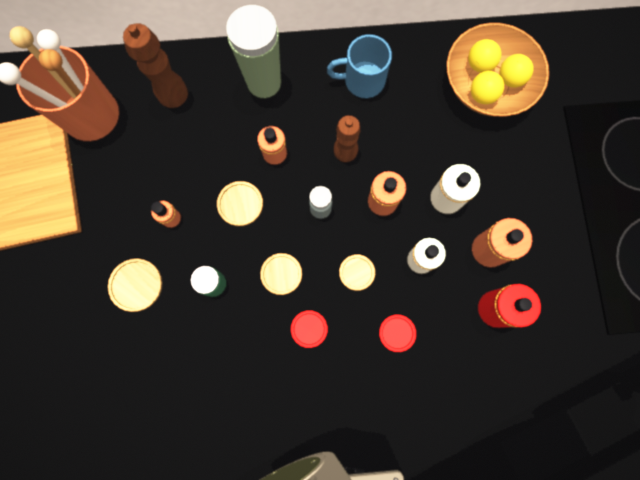

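View pics/wrist0.png

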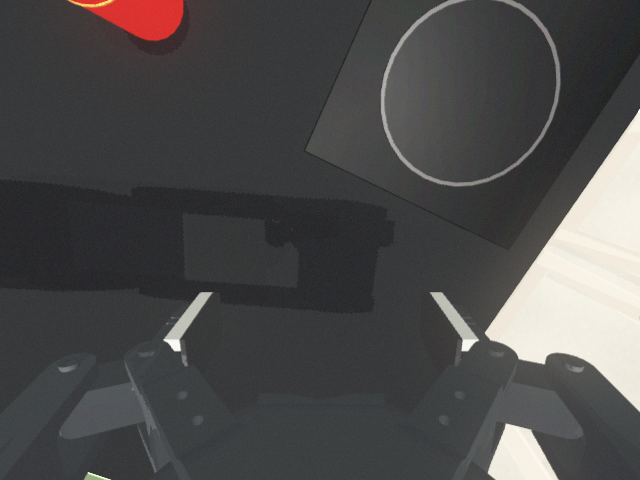

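```bash
cat > h.py <<'E'
import numpy as np, cv2
from scipy.optimize import least_squares
from rig import *
def cloud(name,d,mask=None):
    c=calibration(name)
    v,u=np.nonzero((d>0) if mask is None else (d>0)&mask)
    z=d[v,u]; P=np.c_[(u-c['cx'])/c['fx']*z,-(v-c['cy'])/c['fy']*z,-z,np.ones_like(z)]
    return (P@c['cam_to_world'].T)[:,:3],u,v
def circ(P,r=None):
    """robust circle fit; fixed r if given"""
    x0=np.r_[np.median(P[:,:2],0),r or 30]
    if r is None:
        s=least_squares(lambda p:np.hypot(P[:,0]-p[0],P[:,1]-p[1])-p[2],x0,loss='soft_l1',f_scale=1.0)
        return s.x
    s=least_squares(lambda p:np.hypot(P[:,0]-p[0],P[:,1]-p[1])-r,x0[:2],loss='soft_l1',f_scale=1.0)
    return np.r_[s.x,r]
E
python3 - <<'E'
from h import *
for n in ("top","scene"):
    p,d=camera(n)
    np.savez(f"pics/{n}.npz",p=p,d=d)
    for q in ("copper_a","coaster_a","white_a"):
        print(n,q)
        for r in trace(n,q):
            m=r['region']; 
            m2=cv2.erode(m.astype(np.uint8),np.ones((3,3)))>0
            P,u,v=cloud(n,d,m2)
            if len(P)<10: print('few',r['box'],r['confidence']);continue
            col=np.median(p[m],0)
            zt=np.percentile(P[:,2],98)
            T=P[P[:,2]>zt-5]
            print(np.round(r['confidence'],2),np.round(r['box']),col,'n',len(P),'ztop %.1f'%zt,'xy top',T[:,:2].mean(0).round(1),'ext',np.ptp(T[:,:2],axis=0).round(1))
E
```

```text
top copper_a
0.91 [258. 126. 288. 164.] [ 59. 100. 171.] n 707 ztop 101.3 xy top [690.5  67.9] ext [20.5 20.8]
0.9 [477. 285. 543. 328.] [ 55.  67. 250.] n 1986 ztop 136.3 xy top [ 363.4 -308.5] ext [20.3 21.4]
0.81 [366. 171. 406. 217.] [ 84. 139. 236.] n 1115 ztop 118.7 xy top [ 578.8 -127.2] ext [19.  19.9]
0.69 [472. 218. 536. 268.] [ 85. 140. 235.] n 1870 ztop 136.7 xy top [ 471.2 -313.1] ext [20.6 21.4]
0.58 [151. 200. 182. 230.] [ 54.  87. 155.] n 439 ztop 84.5 xy top [578.3 266.9] ext [19.3 18.3]
top coaster_a
0.77 [110. 264. 160. 316.] [185. 250. 255.] n 1930 ztop 11.4 xy top [458.2 331.7] ext [88.5 90.5]
0.69 [380. 316. 418. 352.] [ 87.  97. 255.] n 902 ztop 11.7 xy top [ 335.5 -125.4] ext [59.2 61. ]
0.68 [262. 258. 304. 293.] [192. 251. 255.] n 1164 ztop 11.9 xy top [457.9  68.5] ext [68.6 68.9]
0.61 [292. 312. 328. 345.] [ 89.  98. 255.] n 837 ztop 11.1 xy top [353.9  25.6] ext [57.3 58.5]
0.6 [340. 252. 375. 292.] [196. 252. 255.] n 888 ztop 11.7 xy top [447.6 -65. ] ext [60.2 60.3]
0.57 [216. 183. 264. 227.] [188. 251. 255.] n 1416 ztop 11.5 xy top [592.5 137.1] ext [8
[... 956 characters left out ...]

0.81 [230. 191. 264. 224.] [ 10.  29. 247.] n 676 ztop 10.7 xy top [362.1  23.6] ext [59.3 58.7]
0.66 [365. 200. 410. 239.] [162. 244. 247.] n 1277 ztop 10.7 xy top [597.7 133.5] ext [77.  81.3]
0.66 [349. 110. 392. 145.] [159. 243. 247.] n 1064 ztop 10.5 xy top [463.3 325.1] ext [85.1 92.1]
0.65 [285. 197. 325. 236.] [163. 244. 247.] n 985 ztop 11.0 xy top [460.4  65.5] ext [70.3 69.6]
0.61 [243. 251. 280. 289.] [168. 246. 247.] n 925 ztop 11.1 xy top [452.8 -70.7] ext [60.1 60.3]
scene white_a
0.91 [229. 368. 286. 430.] [247. 247. 247.] n 2287 ztop 126.6 xy top [ 576.6 -248.7] ext [20.2 20.9]
0.4 [408. 243. 444. 285.] [ 64.  99. 165.] n 1037 ztop 100.2 xy top [691.9  65.4] ext [21.3 17.6]
```

```bash
cat > fit.py <<'E'
from h import *
C={'a':(450,-68,29.5,82,56,18),'b':(459,67,34.5,100,74,23),'c':(595,135,39.5,118,92,28),'d':(461,328,44.5,136,110,33)}
K={'a':(580,266),'b':(691,67),'c':(579,-127.6),'d':(472,-313)}
for n in ("top","scene"):
    f=np.load(f"pics/{n}.npz"); P,u,v=cloud(n,f['d'])
    for k,(x,y,r,zt,zb,rb) in C.items():
        rr=np.hypot(P[:,0]-x,P[:,1]-y); m=(rr<70)&(P[:,2]>8)&(P[:,2]<13)
        fl=(rr<r-12)
        Q=P[m]; bl=f['p'][v[m],u[m]]; Q=Q[(bl[:,1]>150)]
        c=circ(Q); c2=circ(Q,r)
        print(n,'coaster',k,len(Q),c.round(1),c2[:2].round(1),'floor z %.1f rim z %.1f'%(np.median(P[fl,2]),np.median(Q[:,2])))
    for k,(x,y) in K.items():
        zt,zb,rb=C[k][3:]
        rr=np.hypot(P[:,0]-x,P[:,1]-y)
        T=P[(rr<18)&(P[:,2]>zt-3)]
        B=P[(rr<rb+10)&(P[:,2]>15)&(P[:,2]<zb-6)]
        print(n,'copper',k,'knob',cv2.minEnclosingCircle(T[:,:2].astype(np.float32)),T[:,2].mean().round(1),'body',circ(B,rb)[:2].round(1),len(B))
E
python3 fit.py
```

```text
top coaster a 225 [449.3 -65.9  29.3] [449.3 -65.9] floor z 4.1 rim z 10.0
top coaster b 296 [458.1  71.   34.1] [458.1  71. ] floor z 4.1 rim z 10.0
top coaster c 308 [595.9 138.8  39.1] [595.9 138.8] floor z 4.1 rim z 9.9
top coaster d 393 [460.5 334.   44.1] [460.5 334. ] floor z 4.1 rim z 9.9
top copper a knob ((580.231689453125, 268.250732421875), 11.005992889404297) 82.0 body [557.8 246.2] 136
top copper b knob ((691.1619873046875, 68.03511047363281), 10.740140914916992) 99.7 body [692.1  68.4] 243
top copper c knob ((579.3251953125, -127.39663696289062), 10.625341415405273) 117.8 body [ 535.9 -103.3] 319
top copper d knob ((471.970458984375, -313.02105712890625), 11.290972709655762) 135.8 body [ 472.1 -314.4] 659
scene coaster a 253 [449.9 -66.   29.1] [449.9 -65.9] floor z 3.5 rim z 9.7
scene coaster b 232 [458.9  71.3  34.1] [458.9  71.3] floor z 3.6 rim z 9.6
scene coaster c 287 [596.8 138.8  39.2] [596.8 138.8] floor z 3.7 rim z 9.6
scene coaster d 207 [461.5 334.5  44.2] [461.5 334.5] floor z 3.7 rim z 9.6
scene copper a knob ((580.508544921875, 267.2513732910156), 11.897054672241211) 81.4 body [580.6 269.5] 228
scene copper b knob ((692.092529296875, 67.66980743408203), 10.83532428741455) 99.3 body [691.9  68.9] 439
scene copper c knob ((579.4546508789062, -127.90641021728516), 11.072822570800781) 117.5 body [ 606.4 -169.4] 492
scene copper d knob ((471.6764221191406, -313.49725341796875), 10.761368751525879) 135.4 body [ 471.3 -313.6] 981
```

```bash
cat > now.py <<'E'
from h import *
from scipy.spatial.transform import Rotation as R
s=observe(); M=R.from_quat(s['tcp_rot']).as_matrix()
print('t %.2f'%s['t'],'pos',s['eef_pos'].round(1),'jawdir',M[:,0].round(2),'fing',M[:,1].round(3),'w %.3f'%s['grip_width'],'F',s['ft_force'].round(1),'q',s['joint_positions'].round(2))
E
python3 now.py; python3 - <<'E'
from h import *
f=np.load("pics/top.npz"); P,u,v=cloud("top",f['d'])
H,_,_=np.histogram2d(P[:,0],P[:,1],bins=[np.arange(250,900,5),np.arange(-500,560,5)],weights=None)
g=np.zeros(H.shape,np.float32)
i=((P[:,0]-250)/5).astype(int);j=((P[:,1]+500)/5).astype(int)
ok=(i>=0)&(j>=0)&(i<g.shape[0])&(j<g.shape[1])
np.maximum.at(g,(i[ok],j[ok]),P[ok,2])
n,l,st,c=cv2.connectedComponentsWithStats((g>25).astype(np.uint8))
for k in range(1,n):
    if st[k,4]>20: print((250+5*c[k,1]).round(),(-500+5*c[k,0]).round(),'size',st[k,3]*5,st[k,2]*5,'h %.0f'%g[l==k].max())
p=f['p']
crop=cv2.resize(p[120:330,90:560],None,fx=1.6,fy=1.6); 
cv2.imwrite('pics/crop1.png',crop)
E
```

```text
t 0.55 pos [ 256.6 -542.4  231.3] jawdir [ 0.43 -0.9   0.  ] fing [ 0. -0. -1.] w 1.001 F [ 0.1 -0.2 -0.1] q [-1.21  0.13  1.49  0.    1.52 -0.09]
361.0 -311.0 size 75 70 h 139
448.0 192.0 size 50 50 h 75
468.0 -316.0 size 75 75 h 139
460.0 -187.0 size 55 60 h 109
573.0 -250.0 size 70 65 h 130
576.0 -129.0 size 60 65 h 121
571.0 -12.0 size 45 40 h 88
576.0 264.0 size 40 45 h 86
679.0 -70.0 size 45 45 h 136
687.0 66.0 size 50 55 h 104
799.0 -363.0 size 190 190 h 79
793.0 409.0 size 120 125 h 229
828.0 -112.0 size 90 120 h 94
837.0 77.0 size 90 90 h 184
823.0 255.0 size 60 65 h 217
824.0 425.0 size 40 35 h 228
```

View pics/crop1.png

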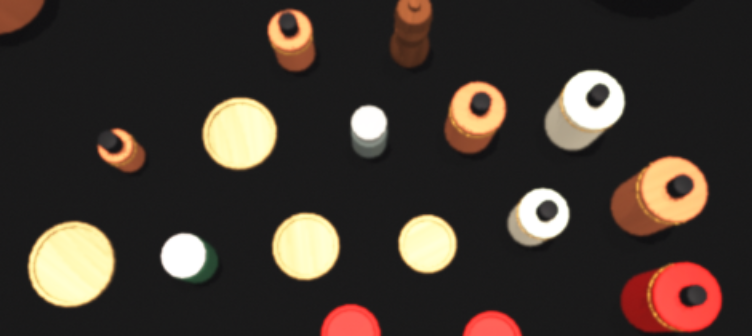

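Candidates in the top picture (pixels):
- **Copper:** a (165,214), b (272,145), c (387,194), d (502,243). All are copper-coloured with matching heights of 82/100/118/136 mm. The red twin of d at (510,306) is not meant.
- **Coasters:** pale wood a (357,272), b (281,274), c (240,204), d (134,285), with radii that match. The red discs at (309,329) and (398,333) are not meant.

The crop confirms this, so I start with d.

```bash
python3 -m creep '[[[0.027,0.0286,0],0],[[0.027,0.0286,0],0],[[0.027,0.0286,0],0],[[0.027,0.0286,0],0],[[0.027,0.0286,0],0],[[0.027,0.0286,0],0],[[0.027,0.0286,0],0],[[0.026,0.0286,0],0]]' 0.1 60; python3 now.py
```

```text
t: 1.35
eef_pos: [474.1, -308.7, 231.9]
tcp_rot: [0.596, -0.38, 0.382, -0.595]
ft_force: [-0.2, -1.9, 0.2]
grip_width: 0.448
t 1.35 pos [ 474.1 -308.7  231.9] jawdir [ 0.42 -0.91  0.  ] fing [ 0.001 -0.003 -1.   ] w 0.448 F [-0.2 -1.9  0.2] q [-0.67  0.04  1.59 -0.    1.52  0.47]
```

```bash
python3 -m creep '[[[-0.0023,-0.0046,-0.03],0],[[0,0,-0.03],0],[[0,0,0],0]]'; python3 now.py; python3 - <<'E'
from h import *
p,d=camera("wrist"); cv2.imwrite("pics/w1.png",p)
E
```

```text
t: 1.65
eef_pos: [476.9, -308.3, 172.6]
tcp_rot: [0.597, -0.376, 0.381, -0.597]
ft_force: [0.0, 0.9, -1.0]
grip_width: 0.448
t 1.65 pos [ 476.9 -308.3  172.6] jawdir [ 0.43 -0.9   0.01] fing [ 0.005 -0.004 -1.   ] w 0.448 F [ 0.   0.9 -1. ] q [-0.66  0.07  1.66 -0.    1.4   0.47]
```

View pics/w1.png

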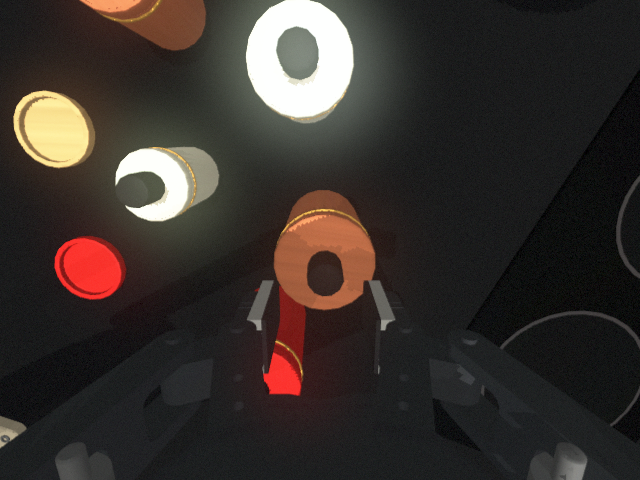

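The knob is at (324,272), between the pads (x 265 to 380). I correct by about 5 mm and go down.

```bash
python3 -m creep '[[[-0.005,-0.005,0],0],[[0,0,0],0],[[0,0,0],0]]'; python3 now.py
```

```text
t: 2.0
eef_pos: [473.1, -316.9, 179.8]
tcp_rot: [0.598, -0.374, 0.384, -0.596]
ft_force: [-0.1, -0.5, 0.7]
grip_width: 0.453
t 2.00 pos [ 473.1 -316.9  179.8] jawdir [ 0.42 -0.91  0.01] fing [ 0.011 -0.01  -1.   ] w 0.453 F [-0.1 -0.5  0.7] q [-0.68  0.06  1.65 -0.    1.41  0.45]
```

```bash
for i in 1 2 3; do python3 -m creep '[[[0,0,0],0]]'|head -2; done
```

```text
t: 2.1
eef_pos: [473.3, -317.7, 181.1]
t: 2.2
eef_pos: [473.5, -318.3, 182.0]
t: 2.3
eef_pos: [473.7, -318.6, 182.6]
```

```bash
python3 -m creep '[[[-0.001,0.003,-0.02],0],[[-0.001,0.002,-0.02],0],[[0,0.001,-0.012],0],[[0,0,-0.006],0]]';python3 -m creep '[[[0,0,0],0]]'|head -2
```

```text
t: 2.7
eef_pos: [473.1, -313.5, 125.6]
tcp_rot: [0.598, -0.371, 0.388, -0.595]
ft_force: [0.2, 0.5, 0.9]
grip_width: 0.45
t: 2.8
eef_pos: [472.6, -313.0, 124.5]
```

```bash
python3 -m creep '[[[-0.001,0,-0.006],0],[[0,0,-0.004],0],[[0,0,0],0]]'|head -2; python3 now.py
```

```text
t: 3.1
eef_pos: [472.4, -313.8, 115.5]
t 3.10 pos [ 472.4 -313.8  115.5] jawdir [ 0.42 -0.91  0.02] fing [ 0.019 -0.016 -1.   ] w 0.450 F [0.1 0.6 0.2] q [-0.68  0.1   1.73 -0.    1.28  0.46]
```

```bash
python3 -m creep '[[[0,0,0],0],[[0,0,0],0],[[0,0,0],0],[[0,0,0],0]]' 1 60; python3 now.py;  python3 -m creep '[[[0,0,0],0],[[0,0,0],0]]'|tail -3
```

```text
t: 3.5
eef_pos: [472.7, -314.0, 116.2]
tcp_rot: [0.598, -0.371, 0.388, -0.595]
ft_force: [0.1, 0.3, -1.6]
grip_width: 0.235
t 3.50 pos [ 472.7 -314.   116.2] jawdir [ 0.42 -0.91  0.02] fing [ 0.02  -0.016 -1.   ] w 0.235 F [ 0.1  0.3 -1.6] q [-0.68  0.1   1.73 -0.    1.28  0.46]
tcp_rot: [0.598, -0.371, 0.388, -0.595]
ft_force: [0.3, -0.2, -1.3]
grip_width: 0.229
```

```bash
python3 -m creep '[[[0,0,0.012],0],[[0,0,0.022],0],[[0,0,0.03],0],[[0,0,0.03],0],[[0,0,0.03],0],[[0,0,0.025],0],[[0,0,0.015],0],[[0,0,0.005],0]]'; python3 now.py
```

```text
t: 4.5
eef_pos: [468.8, -311.1, 292.6]
tcp_rot: [0.597, -0.373, 0.386, -0.596]
ft_force: [0.4, -1.6, -3.7]
grip_width: 0.231
t 4.50 pos [ 468.8 -311.1  292.6] jawdir [ 0.42 -0.91  0.02] fing [ 0.014 -0.012 -1.   ] w 0.231 F [ 0.4 -1.6 -3.7] q [-0.68 -0.01  1.52 -0.    1.61  0.46]
```

```bash
python3 -m creep '[[[0,0.02,0],0],[[0,0.035,0],0],[[0,0.04,0],0],[[0,0.04,0],0],[[0,0.04,0],0],[[0,0.04,0],0],[[0,0.04,0],0],[[0,0.04,0],0]]' >/dev/null; python3 now.py
```

```text
t 5.30 pos [464.4 -10.6 290.3] jawdir [ 0.41 -0.91  0.02] fing [ 0.01  -0.013 -1.   ] w 0.232 F [ 0.4 -0.  -3.9] q [-0.12 -0.27  1.76 -0.01  1.64  1.02]
```

```bash
python3 -m creep '[[[0,0.04,0],0],[[0,0.04,0],0],[[0,0.04,0],0],[[0,0.04,0],0],[[0,0.04,0],0],[[0,0.04,0],0],[[0,0.04,0],0],[[0,0.025,0],0]]' >/dev/null; python3 now.py
```

```text
t 6.10 pos [458.2 308.2 285.8] jawdir [ 0.42 -0.91  0.01] fing [ 0.004 -0.014 -1.   ] w 0.230 F [ 0.6 -0.3 -4.8] q [ 0.51 -0.01  1.54 -0.01  1.62  1.65]
```

```bash
python3 -m creep '[[[0.001,0.012,0],0],[[0.001,0,0],0],[[0,0,0],0]]' >/dev/null; python3 now.py;python3 - <<'E'
from h import *
for n in ("wrist","top"):
    p,d=camera(n); cv2.imwrite(f"pics/{n}2.png",p)
    if n=="top": np.savez("pics/top.npz",p=p,d=d)
E
```

```text
t 6.40 pos [458.6 322.9 283.4] jawdir [ 0.42 -0.91  0.01] fing [-0.    -0.017 -1.   ] w 0.233 F [-0.  -0.6 -3.4] q [ 0.53  0.02  1.51 -0.01  1.62  1.67]
```

View pics/wrist2.png

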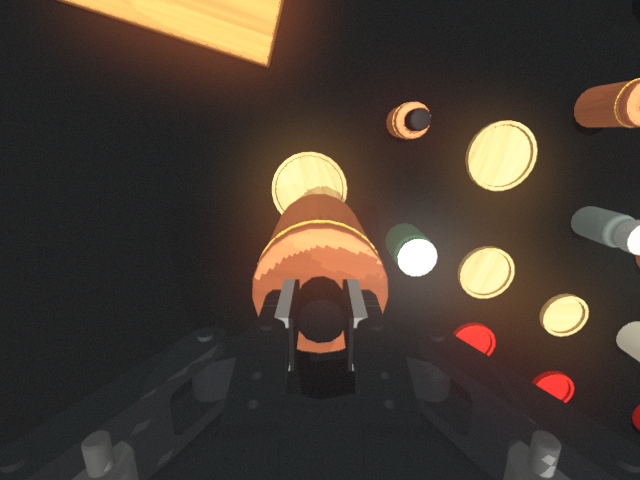

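The canister is held firmly at (320,300) over the largest coaster (310,185).

```bash
python3 -m creep '[[[0.001,0.006,-0.015],0],[[0.001,0.004,-0.03],0],[[0,0,-0.03],0],[[0,0,-0.025],0],[[0,0,-0.01],0],[[0,0,0],0]]' >/dev/null; python3 now.py
```

```text
t 7.10 pos [461.8 328.4 167.6] jawdir [ 0.41 -0.91  0.02] fing [ 0.002 -0.016 -1.   ] w 0.230 F [-0.6 -0.9 -4.8] q [ 0.54  0.09  1.65 -0.01  1.41  1.68]
```

```bash
python3 -m creep '[[[0.001,0.004,-0.015],0],[[0,0.001,-0.01],0],[[0,0,-0.004],0],[[0,0,0],0]]' >/dev/null; python3 now.py
```

```text
t 7.50 pos [464.6 334.3 139. ] jawdir [ 0.41 -0.91  0.01] fing [ 0.006 -0.013 -1.   ] w 0.235 F [ 0.2  1.1 -3.8] q [ 0.54  0.12  1.67 -0.01  1.35  1.69]
```

```bash
python3 -m creep '[[[-0.003,-0.001,-0.007],0],[[0,0,-0.004],0],[[0,0,0],0]]' >/dev/null; python3 now.py; python3 - <<'E'
from h import *
for n in ("scene","top"):
    p,d=camera(n)
    cv2.imwrite(f"pics/{n}3.png",cv2.resize(p[60:210,300:480] if n=="scene" else p[200:380,60:220],None,fx=3,fy=3))
E
```

```text
t 7.80 pos [462.2 333.9 128.7] jawdir [ 0.41 -0.91  0.01] fing [ 0.008 -0.012 -1.   ] w 0.232 F [ 0.7  0.  -3.7] q [ 0.54  0.12  1.69 -0.01  1.33  1.69]
```

View pics/scene3.png

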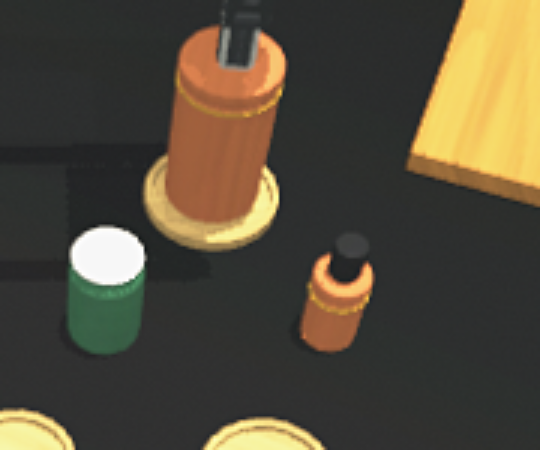

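The scene crop shows d upright just above its coaster and centred. I lower the last few mm.

```bash
python3 -m creep '[[[0,0,-0.005],0],[[0,0,-0.003],0],[[0,0,-0.002],0]]' >/dev/null; python3 now.py
```

```text
t 8.20 pos [463.3 334.6 120.1] jawdir [ 0.41 -0.91  0.01] fing [ 0.01 -0.01 -1.  ] w 0.229 F [-3.5 -1.4 15. ] q [ 0.54  0.13  1.69 -0.01  1.31  1.69]
```

```bash
python3 -m creep '[[[0,0,0],0],[[0,0,0],0],[[0,0,0],0]]' 0.1 >/dev/null; python3 now.py
```

```text
t 8.50 pos [464.4 335.2 121.5] jawdir [ 0.41 -0.91  0.01] fing [ 0.013 -0.009 -1.   ] w 0.448 F [ 0.8 -0.4  0.6] q [ 0.54  0.13  1.69 -0.01  1.31  1.69]
```

```bash
python3 -m creep '[[[0,0,0.02],0],[[0,0,0.03],0],[[0,0,0.025],0],[[0.02,-0.012,0],0],[[0.035,-0.02,0],0],[[0.03,-0.018,0],0],[[0.015,-0.01,0],0],[[0,0,0],0]]' >/dev/null; python3 now.py
python3 - <<'E'
from h import *
for n in ("scene","top"):
    p,d=camera(n); np.savez(f"pics/{n}.npz",p=p,d=d)
    cv2.imwrite(f"pics/{n}4.png",p)
    P,u,v=cloud(n,d); rr=np.hypot(P[:,0]-461,P[:,1]-334)
    T=P[(rr<25)&(P[:,2]>130)&(P[:,2]<150)]; print(n,cv2.minEnclosingCircle(T[:,:2].astype(np.float32)),T[:,2].mean())
E
```

```text
t 9.30 pos [567.5 274.1 202.2] jawdir [ 0.41 -0.91  0.01] fing [ 0.017 -0.007 -1.   ] w 0.453 F [-0.   1.2 -0.6] q [ 0.38  0.21  1.45 -0.01  1.47  1.52]
scene ((462.87310791015625, 332.6783752441406), 12.00503158569336) 137.50499879111644
top ((0.0, 0.0), 0.0) nan<stdin>:6: RuntimeWarning: Mean of empty slice.
  ret = ret.dtype.type(ret / rcount)
```

View pics/scene4.png

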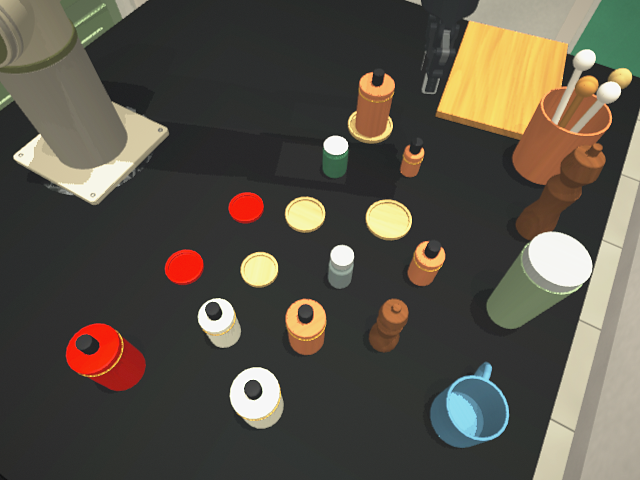

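d stands in its coaster (375,105), about 2 mm off centre. Next is a.

```bash
python3 -m creep '[[[0.01,-0.004,-0.02],0],[[0.002,-0.001,-0.03],0],[[0,0,-0.03],0],[[0,0,-0.012],0],[[0,0,0],0],[[0,0,0],0]]' >/dev/null; python3 now.py
```

```text
t 10.00 pos [572.9 276.3 109.8] jawdir [ 0.42 -0.91  0.01] fing [ 0.016 -0.004 -1.   ] w 0.450 F [-0.   0.   0.6] q [ 0.37  0.3   1.52 -0.01  1.31  1.51]
```

```bash
python3 -m creep '[[[0.0075,-0.0085,0],0],[[0,0,0],0],[[0,0,0],0]]' >/dev/null; python3 now.py; python3 - <<'E'
from h import *
p,d=camera("wrist"); cv2.imwrite("pics/w5.png",p[100:480])
E
```

```text
t 10.30 pos [582.9 268.4 114.4] jawdir [ 0.42 -0.91  0.01] fing [ 0.022 -0.002 -1.   ] w 0.452 F [ 0.3 -0.  -0.4] q [ 0.36  0.3   1.51 -0.01  1.31  1.49]
```

View pics/w5.png

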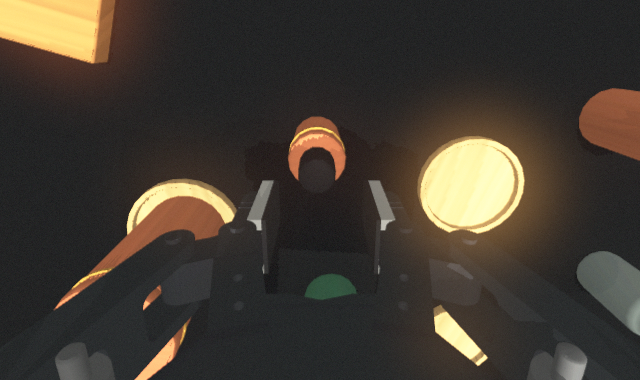

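The knob (317,178 in the crop) is centred between the pads. Descending.

```bash
python3 -m creep '[[[-0.001,0,-0.018],0],[[-0.001,0,-0.018],0],[[0,0,-0.01],0],[[0,0,-0.004],0],[[0,0,0],0]]' >/dev/null; python3 now.py
```

```text
t 10.85 pos [583.9 268.8  67.2] jawdir [ 0.42 -0.91  0.01] fing [ 0.029  0.001 -1.   ] w 0.447 F [1.5 0.  0.4] q [ 0.36  0.35  1.54 -0.01  1.22  1.5 ]
```

```bash
python3 -m creep '[[[-0.004,-0.001,-0.005],0],[[0,0,-0.003],0],[[0,0,0],0]]' >/dev/null; python3 now.py;python3 -m creep '[[[0,0,0],0],[[0,0,0],0],[[0,0,0],0],[[0,0,0],0],[[0,0,0],0]]' 1 60 >/dev/null; python3 now.py
```

```text
t 11.15 pos [580.6 268.1  60.5] jawdir [ 0.42 -0.91  0.01] fing [ 0.031  0.002 -1.   ] w 0.449 F [0.1 0.7 1.6] q [ 0.36  0.34  1.56 -0.01  1.21  1.5 ]
t 11.65 pos [581.1 268.3  61.4] jawdir [ 0.42 -0.91  0.01] fing [ 0.032  0.002 -0.999] w 0.234 F [ 0.2 -0.2 -1.3] q [ 0.36  0.34  1.56 -0.01  1.21  1.5 ]
```

```bash
python3 -m creep '[[[0,0,0.012],0],[[0,0,0.022],0],[[0,0,0.03],0],[[0,0,0.025],0],[[0,0,0.015],0],[[-0.008,-0.02,0.005],0],[[-0.014,-0.035,0],0],[[-0.015,-0.037,0],0]]' >/dev/null; python3 now.py
```

```text
t 12.45 pos [543.5 177.8 179.5] jawdir [ 0.43 -0.9   0.01] fing [ 0.035  0.004 -0.999] w 0.231 F [-0.3 -1.  -0.7] q [ 0.23  0.05  1.67 -0.    1.39  1.36]
```

```bash
python3 -m creep '[[[-0.015,-0.037,0],0],[[-0.015,-0.037,0],0],[[-0.015,-0.037,0],0],[[-0.015,-0.037,0],0],[[-0.015,-0.037,0],0],[[-0.01,-0.025,0],0],[[0,0,0],0]]' >/dev/null; python3 now.py
```

```text
t 13.15 pos [453.1 -42.6 183. ] jawdir [ 0.42 -0.91  0.02] fing [ 0.04   0.002 -0.999] w 0.235 F [ 0.2  0.7 -1.1] q [-0.21 -0.29  1.97  0.01  1.42  0.92]
```

```bash
python3 -m creep '[[[-0.001,-0.018,-0.015],0],[[0,-0.002,-0.025],0],[[0,0,-0.025],0],[[0,0,-0.012],0],[[0,0,0],0],[[0,0,0],0]]' >/dev/null; python3 now.py
```

```text
t 13.75 pos [454.5 -62.2 107.8] jawdir [ 0.42 -0.91  0.02] fing [ 0.047  0.001 -0.999] w 0.237 F [ 0.6 -0.4 -1.1] q [-0.26 -0.21  2.05  0.01  1.26  0.87]
```

```bash
python3 -m creep '[[[-0.003,-0.004,-0.015],0],[[-0.001,0,-0.012],0],[[0,0,-0.004],0],[[0,0,0],0]]' >/dev/null; python3 now.py
```

```text
t 14.15 pos [452.  -66.4  76.9] jawdir [ 0.42 -0.91  0.02] fing [ 0.05   0.    -0.999] w 0.231 F [ 1.1  0.7 -1.4] q [-0.27 -0.18  2.09  0.01  1.19  0.86]
```

```bash
python3 -m creep '[[[-0.003,0,-0.005],0],[[0,0,-0.003],0],[[0,0,-0.001],0]]' >/dev/null; python3 now.py; python3 - <<'E'
from h import *
p,d=camera("scene")
cv2.imwrite(f"pics/s6.png",cv2.resize(p[190:310,180:340],None,fx=3,fy=3))
E
```

```text
t 14.45 pos [449.1 -66.5  67.7] jawdir [ 0.42 -0.91  0.02] fing [ 0.051  0.    -0.999] w 0.233 F [ 0.4 -0.1 -0.3] q [-0.27 -0.18  2.1   0.02  1.17  0.86]
```

View pics/s6.png

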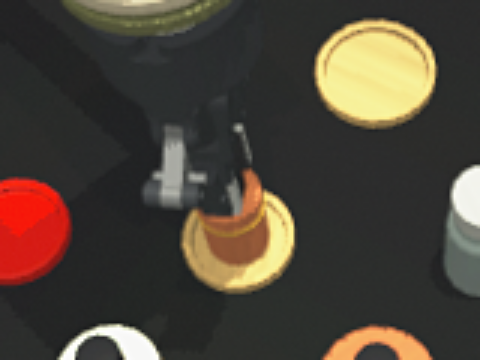

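a is inside the rim of coaster_a (238,240 in the crop). I set it down.

```bash
python3 -m creep '[[[0,0,-0.002],0],[[0,0,-0.001],0],[[0,0,-0.001],0]]' >/dev/null; python3 now.py
```

```text
t 14.80 pos [450.3 -66.5  64.8] jawdir [ 0.42 -0.91  0.02] fing [ 0.053  0.    -0.999] w 0.236 F [-1.6  4.  10.1] q [-0.27 -0.17  2.1   0.02  1.16  0.86]
```

```bash
python3 -m creep '[[[0,0,0],0],[[0,0,0],0],[[0,0,0],0]]' 0.1 >/dev/null; python3 now.py; python3 -m creep '[[[0,0,0.015],0],[[0,0,0.025],0],[[0,0,0.035],0],[[0,0,0.035],0],[[0.01,0.01,0.01],0],[[0.03,0.018,0],0],[[0.03,0.018,0],0],[[0.03,0.018,0],0]]' >/dev/null; python3 now.py
```

```text
t 15.10 pos [450.9 -66.7  65.3] jawdir [ 0.42 -0.91  0.02] fing [ 0.055 -0.    -0.999] w 0.448 F [-0.   0.3  0.4] q [-0.27 -0.17  2.1   0.02  1.16  0.86]
t 15.90 pos [550.2  -2.5 190.4] jawdir [ 0.42 -0.91  0.02] fing [ 0.054 -0.001 -0.999] w 0.450 F [-0.1 -1.4  0.3] q [-0.1  -0.04  1.73  0.    1.39  1.04]
```

```bash
python3 -m creep '[[[0.02,0.01,0],0.145],[[0.02,0.01,0],0.145],[[0.02,0.01,0],0.145],[[0.02,0.01,0],0.145],[[0.02,0.01,0],0.145],[[0.02,0.01,0],0.145],[[0.01,0.005,0],0.145],[[0,0,0],0.145]]' >/dev/null; python3 now.py
```

```text
t 16.70 pos [687.8  68.5 187.2] jawdir [1.   0.06 0.02] fing [ 0.019  0.05  -0.999] w 0.453 F [-0.5  0.1 -0.3] q [-0.    0.37  1.28  0.05  1.46 -0.07]
```

```bash
python3 -m creep '[[[0,0,0],0.145],[[0,0,0],0.145],[[0,0,0],0.145],[[0,0,0],0.145],[[0,0,0],0.145],[[0,0,0],0.145],[[0,0,0],0.145],[[0,0,0],0.145]]' >/dev/null; python3 now.py
```

```text
t 17.50 pos [687.3  68.1 182.7] jawdir [0.31 0.95 0.02] fing [-0.045  0.033 -0.998] w 0.451 F [-0.  -0.3 -0.2] q [ 0.01  0.44  1.21  0.03  1.54 -1.25]
```

```bash
python3 -m creep '[[[0,0,0],0.145],[[0,0,0],0.145],[[0,0,0],0.145],[[0,0,0],0.1],[[0,0,0],0]]' >/dev/null; python3 now.py; python3 - <<'E'
from h import *
for n in ("scene","top"):
    p,d=camera(n); np.savez(f"pics/{n}.npz",p=p,d=d)
    P,u,v=cloud(n,d); rr=np.hypot(P[:,0]-449.6,P[:,1]+66)
    T=P[(rr<25)&(P[:,2]>78)&(P[:,2]<93)]; print(n,len(T),cv2.minEnclosingCircle(T[:,:2].astype(np.float32)),T[:,2].mean())
    rr=np.hypot(P[:,0]-461,P[:,1]-334)
    T=P[(rr<25)&(P[:,2]>132)&(P[:,2]<148)]; print(n,len(T),cv2.minEnclosingCircle(T[:,:2].astype(np.float32)),T[:,2].mean())
    rr=np.hypot(P[:,0]-691.6,P[:,1]-68)
    T=P[(rr<25)&(P[:,2]>97)&(P[:,2]<108)]; print(n,len(T),T[:,:2].mean(0),T[:,2].mean())
p,d=camera("wrist"); cv2.imwrite("pics/w7.png",p)
E
```

```text
t 18.00 pos [686.8  67.9 180.2] jawdir [-0.24  0.97  0.02] fing [-0.059  0.004 -0.998] w 0.449 F [-0.2  0.4 -0.1] q [ 0.02  0.46  1.19  0.    1.55 -1.8 ]
scene 154 ((451.6188659667969, -66.60159301757812), 10.7344970703125) 84.5409663011719
scene 106 ((462.29425048828125, 333.01385498046875), 11.70484733581543) 137.79880710547775
scene 132 [691.93619166  67.33817812] 99.41811183928706
top 132 ((450.6627197265625, -66.0688247680664), 10.80007266998291) 85.2607142112306
top 170 ((461.4089050292969, 332.9000244140625), 11.071742057800293) 139.19597720471148
top 0 [nan nan] nan<stdin>:9: RuntimeWarning: Mean of empty slice.
  ret = um.true_divide(
  ret = ret.dtype.type(ret / rcount)
```

View pics/w7.png

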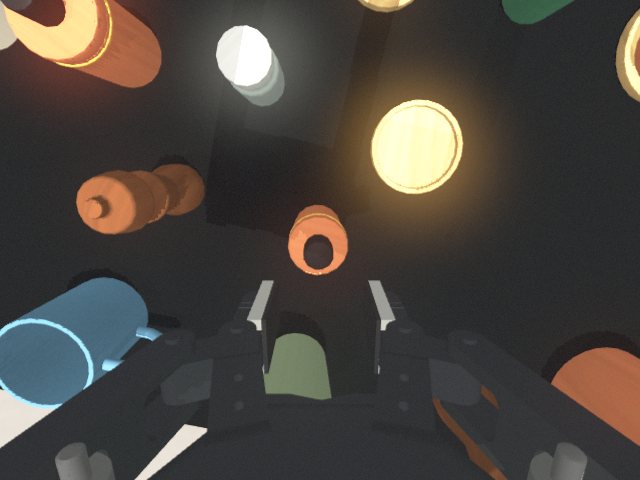

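a and d measure within 2 mm of their coaster centres. The b knob at (318,250) is centred between the pads. Descending on b.

```bash
python3 -m creep '[[[0.004,0,-0.02],0],[[0.001,0,-0.025],0],[[0,0,-0.02],0],[[0,0,-0.008],0],[[0,0,0],0]]' >/dev/null; python3 now.py
```

```text
t 18.65 pos [691.9  67.2 101.2] jawdir [-0.23  0.97  0.02] fing [-0.059  0.004 -0.998] w 0.449 F [ 0.5 -0.1 -0.2] q [ 0.02  0.52  1.25  0.01  1.43 -1.78]
```

```bash
python3 -m creep '[[[0,0.001,-0.012],0],[[0,0,-0.007],0],[[0,0,-0.003],0],[[0,0,0],0]]' >/dev/null; python3 now.py
```

```text
t 19.05 pos [692.7  68.3  78.5] jawdir [-0.23  0.97  0.02] fing [-0.057  0.004 -0.998] w 0.447 F [ 0.2 -0.6  0.1] q [ 0.02  0.55  1.26  0.01  1.39 -1.78]
```

```bash
python3 -m creep '[[[0,0,0],0],[[0,0,0],0],[[0,0,0],0],[[0,0,0],0],[[0,0,0],0]]' 1 60 >/dev/null; python3 now.py; python3 -m creep '[[[0,0,0.012],0],[[0,0,0.022],0],[[0,0,0.03],0],[[0,0,0.03],0],[[0,0,0.02],0],[[0,0,0.005],0],[[0,0,0],0]]' >/dev/null; python3 now.py
```

```text
t 19.55 pos [693.9  68.3  80.6] jawdir [-0.23  0.97  0.02] fing [-0.054  0.005 -0.999] w 0.235 F [-0.4  0.6 -1.8] q [ 0.02  0.54  1.26  0.01  1.39 -1.78]
t 20.25 pos [692.2  68.2 207.2] jawdir [-0.23  0.97  0.02] fing [-0.054  0.005 -0.999] w 0.231 F [-0.6 -0.4 -2.1] q [ 0.02  0.45  1.15  0.01  1.59 -1.78]
```

```bash
python3 -m creep '[[[-0.02,0,0],0],[[-0.033,0,0],0],[[-0.036,0,0],0],[[-0.036,0,0],0],[[-0.036,0,0],0],[[-0.033,0,0],0],[[-0.02,0,0],0],[[0,0,0],0]]' >/dev/null; python3 now.py
```

```text
t 21.05 pos [465.   67.7 194.4] jawdir [-0.23  0.97  0.02] fing [-0.069  0.004 -0.998] w 0.234 F [-0.  -0.2 -1.8] q [ 0.03 -0.14  1.82  0.01  1.52 -1.77]
```

```bash
python3 -m creep '[[[-0.004,0.002,-0.015],0],[[0,0.001,-0.025],0],[[0,0,-0.025],0],[[0,0,-0.012],0],[[0,0,0],0],[[0,0,0],0]]' >/dev/null; python3 now.py
```

```text
t 21.65 pos [460.7  70.6 112.3] jawdir [-0.23  0.97  0.02] fing [-0.071  0.004 -0.997] w 0.233 F [ 0.5 -0.4 -0.8] q [ 0.04 -0.07  1.92  0.01  1.37 -1.77]
```

```bash
python3 -m creep '[[[0,0,-0.012],0],[[0,0,-0.006],0],[[0,0,-0.003],0],[[0,0,0],0]]' >/dev/null; python3 now.py;  python3 - <<'E'
from h import *
p,d=camera("scene")
cv2.imwrite(f"pics/s8.png",cv2.resize(p[120:270,220:400],None,fx=3,fy=3))
E
```

```text
t 22.05 pos [462.9  70.6  92.1] jawdir [-0.23  0.97  0.02] fing [-0.067  0.004 -0.998] w 0.231 F [-0.6 -0.6 -2.4] q [ 0.04 -0.05  1.93  0.01  1.32 -1.77]
```

View pics/s8.png

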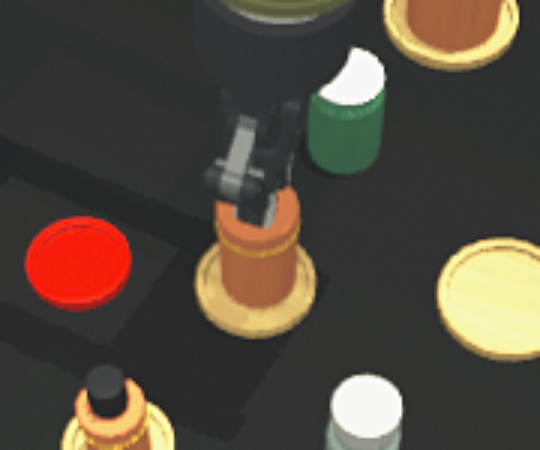

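b is over coaster_b (255,285 in the crop). I lower it with -2 mm in x.

```bash
python3 -m creep '[[[-0.003,0,-0.004],0],[[0,0,-0.002],0],[[0,0,-0.001],0]]' >/dev/null; python3 now.py
```

```text
t 22.40 pos [460.5  70.7  85.8] jawdir [-0.23  0.97  0.02] fing [-0.065  0.004 -0.998] w 0.233 F [-0.8 -0.2 -1. ] q [ 0.04 -0.05  1.95  0.01  1.31 -1.77]
```

```bash
python3 -m creep '[[[0,0,-0.002],0],[[0,0,-0.001],0]]' >/dev/null; python3 now.py
```

```text
t 22.60 pos [460.9  70.8  83.3] jawdir [-0.23  0.97  0.02] fing [-0.064  0.004 -0.998] w 0.230 F [-2.   0.7  7.2] q [ 0.04 -0.04  1.95  0.01  1.3  -1.77]
```

```bash
python3 -m creep '[[[0,0,0],0],[[0,0,0],0],[[0,0,0],0]]' 0.1 >/dev/null; python3 now.py; python3 -m creep '[[[0,0,0.015],0],[[0,0,0.025],0],[[0,0,0.035],0],[[0.01,-0.015,0.02],0],[[0.018,-0.03,0],0],[[0.02,-0.035,0],0],[[0.02,-0.035,0],0],[[0.02,-0.035,0],0]]' >/dev/null; python3 now.py
```

```text
t 22.90 pos [461.5  70.8  83.8] jawdir [-0.23  0.97  0.02] fing [-0.063  0.004 -0.998] w 0.446 F [0.4 0.2 0.3] q [ 0.04 -0.04  1.95  0.01  1.3  -1.77]
t 23.70 pos [549.8 -80.3 183.5] jawdir [-0.23  0.97  0.02] fing [-0.062  0.004 -0.998] w 0.452 F [-0.1  0.9  0.2] q [-0.23  0.1   1.61 -0.01  1.49 -2.04]
```

```bash
python3 -m creep '[[[0.015,-0.025,0],0],[[0.004,-0.008,0],0],[[0,0,-0.005],0],[[0,0,0],0],[[0,0,0],0]]' >/dev/null; python3 now.py; python3 - <<'E'
from h import *
for n in ("scene","top"):
    p,d=camera(n); np.savez(f"pics/{n}.npz",p=p,d=d)
    P,u,v=cloud(n,d); rr=np.hypot(P[:,0]-458.5,P[:,1]-71)
    T=P[(rr<25)&(P[:,2]>96)&(P[:,2]<112)]; print(n,len(T),len(T) and (cv2.minEnclosingCircle(T[:,:2].astype(np.float32)),T[:,2].mean()))
p,d=camera("wrist"); cv2.imwrite("pics/w9.png",p)
E
```

```text
t 24.20 pos [ 569.8 -117.6  177.1] jawdir [-0.23  0.97  0.02] fing [-0.063  0.005 -0.998] w 0.451 F [-0.2 -0.6  0.4] q [-0.28  0.17  1.54 -0.01  1.49 -2.09]
scene 0 0
top 139 (((459.19110107421875, 70.70248413085938), 10.824747085571289), np.float64(103.50570469320026))
```

View pics/w9.png

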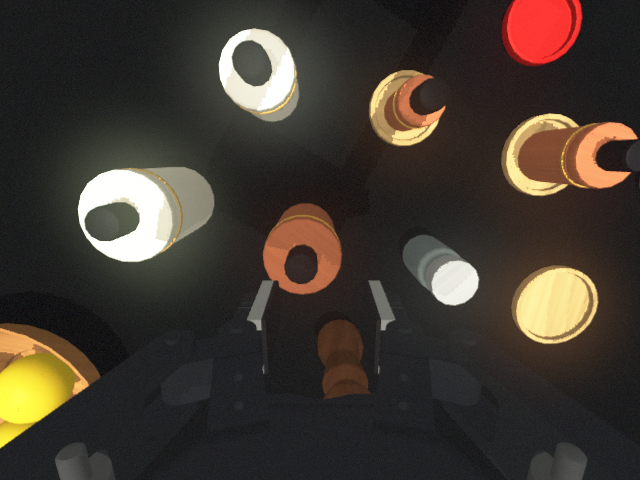

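b sits in its coaster (knob measured at 459,71). The c knob is at (301,265), and a shift of (+9.6,-10) mm centres it.

```bash
python3 -m creep '[[[0.009,-0.009,-0.01],0],[[0.001,-0.001,-0.02],0],[[0,0,-0.015],0],[[0,0,-0.005],0],[[0,0,0],0]]' >/dev/null; python3 now.py
```

```text
t 24.85 pos [ 580.5 -124.7  127.8] jawdir [-0.24  0.97  0.02] fing [-0.059  0.003 -0.998] w 0.454 F [ 0.2  0.6 -0.6] q [-0.29  0.24  1.56 -0.01  1.4  -2.1 ]
```

```bash
python3 -m creep '[[[-0.001,-0.003,-0.014],0],[[0,0,-0.01],0],[[0,0,-0.005],0],[[0,0,-0.001],0],[[0,0,0],0]]' >/dev/null; python3 now.py
```

```text
t 25.35 pos [ 579.7 -127.8   96.5] jawdir [-0.24  0.97  0.02] fing [-0.058  0.003 -0.998] w 0.452 F [-0.4  0.3  0.8] q [-0.29  0.27  1.58 -0.01  1.34 -2.1 ]
```

```bash
python3 -m creep '[[[0,0,0],0],[[0,0,0],0],[[0,0,0],0],[[0,0,0],0],[[0,0,0],0]]' 1 60 >/dev/null; python3 now.py; python3 -m creep '[[[0,0,0.012],0],[[0,0,0.022],0],[[0,0,0.03],0],[[0,0,0.03],0],[[0,0,0.025],0],[[0,0,0.01],0],[[0,0,0],0]]' >/dev/null; python3 now.py
```

```text
t 25.85 pos [ 580.3 -128.    97.4] jawdir [-0.24  0.97  0.02] fing [-0.057  0.003 -0.998] w 0.234 F [ 0.3  0.1 -1.3] q [-0.29  0.27  1.58 -0.01  1.35 -2.1 ]
t 26.55 pos [ 578.4 -127.4  234.3] jawdir [-0.24  0.97  0.02] fing [-0.058  0.003 -0.998] w 0.234 F [-0.2 -0.2 -1.6] q [-0.29  0.16  1.45 -0.01  1.59 -2.1 ]
```

```bash
python3 -m creep '[[[0.001,0.02,0],0],[[0.002,0.033,0],0],[[0.003,0.038,0],0],[[0.003,0.038,0],0],[[0.003,0.038,0],0],[[0.003,0.038,0],0],[[0.003,0.03,0],0],[[0,0.012,0],0]]' >/dev/null; python3 now.py;  python3 - <<'E'
from h import *
p,d=camera("scene")
cv2.imwrite(f"pics/s10.png",p)
E
```

```text
t 27.35 pos [591.1 125.6 222.5] jawdir [-0.23  0.97  0.02] fing [-0.072  0.002 -0.997] w 0.230 F [-0.1 -1.5 -1.8] q [ 0.12  0.21  1.41  0.01  1.59 -1.69]
```

View pics/s10.png

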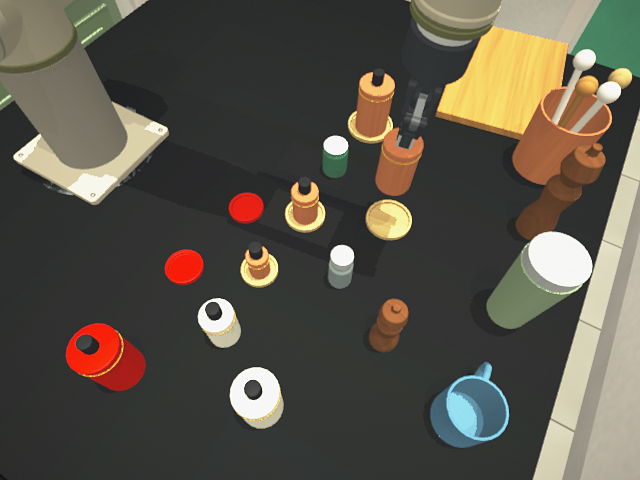

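c hangs upright at (400,165) near its coaster (388,219).

```bash
python3 -m creep '[[[0.005,0.009,-0.01],0],[[0.002,0.002,-0.025],0],[[0,0,-0.03],0],[[0,0,-0.02],0],[[0,0,-0.008],0],[[0,0,0],0]]' >/dev/null; python3 now.py
```

```text
t 28.00 pos [596.9 134.2 119.5] jawdir [-0.23  0.97  0.02] fing [-0.077  0.001 -0.997] w 0.233 F [-0.1  0.3 -1.4] q [ 0.13  0.31  1.49  0.01  1.42 -1.67]
```

```bash
python3 -m creep '[[[0.002,0.004,-0.002],0],[[0,0.001,-0.004],0],[[0,0,-0.001],0],[[0,0,0],0]]' >/dev/null; python3 now.py;  python3 - <<'E'
from h import *
p,d=camera("scene")
cv2.imwrite(f"pics/s11.png",cv2.resize(p[120:270,310:490],None,fx=3,fy=3))
E
```

```text
t 28.40 pos [601.2 138.9 114.8] jawdir [-0.23  0.97  0.02] fing [-0.073  0.001 -0.997] w 0.234 F [-0.1 -0.5 -1.6] q [ 0.14  0.32  1.48  0.01  1.41 -1.66]
```

View pics/s11.png

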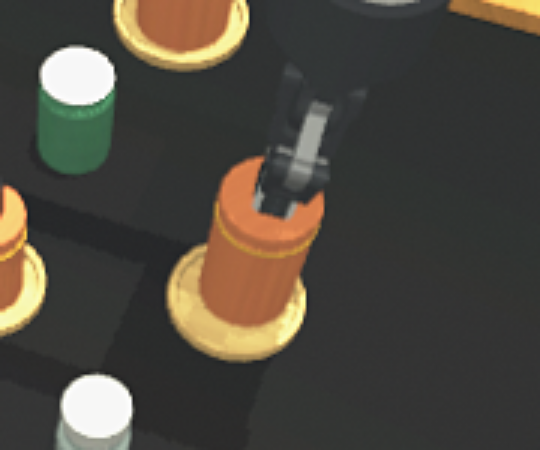

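c is over its coaster (237,300 in the crop). Lowering with -2 mm in x.

```bash
python3 -m creep '[[[-0.002,0,-0.006],0],[[0,0,-0.004],0],[[0,0,-0.001],0],[[0,0,0],0]]' >/dev/null; python3 now.py
```

```text
t 28.85 pos [599.6 139.1 104.1] jawdir [-0.23  0.97  0.02] fing [-0.071  0.001 -0.997] w 0.232 F [ 0.5 -0.2 -1.3] q [ 0.14  0.33  1.5   0.01  1.39 -1.66]
```

```bash
python3 -m creep '[[[-0.001,0,-0.002],0],[[0,0,-0.001],0],[[0,0,-0.001],0]]' >/dev/null; python3 now.py
```

```text
t 29.15 pos [599.1 139.2 101.3] jawdir [-0.23  0.97  0.02] fing [-0.07   0.002 -0.998] w 0.232 F [-3.9  0.   9.2] q [ 0.14  0.33  1.5   0.01  1.38 -1.66]
```

```bash
python3 -m creep '[[[0,0,0],0],[[0,0,0],0],[[0,0,0],0],[[0,0,0.015],0],[[0,0,0.025],0],[[0,0,0.035],0],[[0,0,0.03],0],[[0,-0.02,0.02],0]]' 0.1 >/dev/null; python3 now.py;python3 -m creep '[[[0,-0.04,0],0],[[0,-0.04,0],0],[[0,-0.04,0],0],[[0,-0.04,0],0],[[0,-0.04,0],0],[[0,-0.04,0],0],[[0,-0.03,0],0],[[0,0,0],0]]' >/dev/null; python3 now.py
cat > chk.py <<'E'
from h import *
C={'a':(449.6,-66,86),'b':(458.5,71,104),'c':(596.4,138.8,122),'d':(461,334.2,140),'white_a':(462.6,-185,106),'white_b':(576,-248.3,126)}
for n in ("scene","top"):
    p,d=camera(n); cv2.imwrite(f"pics/{n}12.png",p); P,u,v=cloud(n,d)
    for k,(x,y,z) in C.items():
        rr=np.hypot(P[:,0]-x,P[:,1]-y); T=P[(rr<25)&(abs(P[:,2]-z)<3.5)]
        if len(T)<15: print(n,k,len(T));continue
        c,r=cv2.minEnclosingCircle(T[:,:2].astype(np.float32))
        print(n,k,np.round(c,1),round(r,1),'d',np.round(np.hypot(c[0]-x,c[1]-y),1),'ztop',np.median(T[:,2]).round(1))
E
python3 chk.py
```

```text
t 29.95 pos [596.2 120.3 230.6] jawdir [-0.23  0.97  0.02] fing [-0.075  0.001 -0.997] w 0.449 F [ 0.1  0.1 -0.7] q [ 0.11  0.22  1.39  0.01  1.61 -1.69]
t 30.75 pos [ 598.6 -160.8  249.5] jawdir [-0.23  0.97  0.01] fing [-0.054 -0.001 -0.999] w 0.449 F [-0.8  0.3 -0.7] q [-0.33  0.23  1.35 -0.02  1.62 -2.14]
scene a [451.1 -66.5] 10.8 d 1.6 ztop 85.2
scene b 0
scene c [597.7 139.1] 11.4 d 1.3 ztop 121.3
scene d 0
scene white_a [ 463.1 -185. ] 10.9 d 0.5 ztop 105.6
scene white_b [ 576.6 -248.5] 10.8 d 0.6 ztop 125.4
top a 0
top b [458.9  70.7] 10.5 d 0.5 ztop 103.9
top c [597.5 139.2] 10.8 d 1.1 ztop 121.7
top d [461.5 333. ] 10.8 d 1.2 ztop 139.8
top white_a 0
top white_b 0
```

View pics/scene12.png

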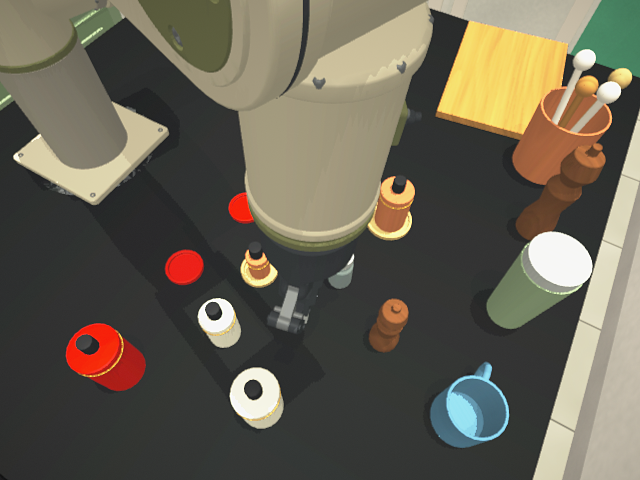

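View pics/top12.png

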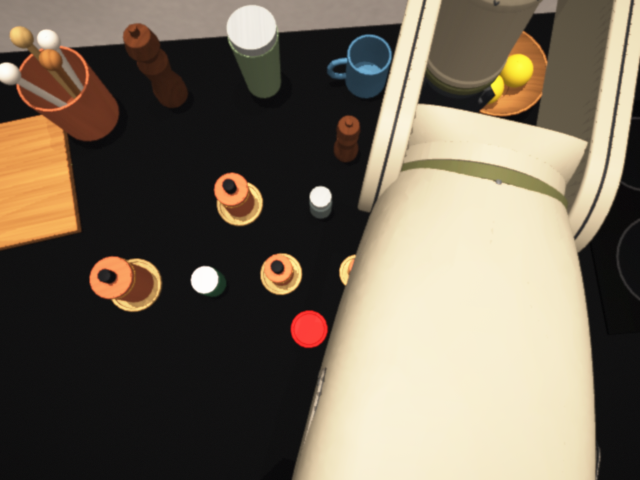

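The top picture shows b (280,272), c (238,200) and d (125,280) upright on their coasters. The scene picture shows a (258,262) and c (393,205) upright, with both white canisters where they started. The arm touches nothing. Handing in.

```bash
python3 -c "
from rig import *
print(observe()['t'],observe()['ft_force']); print(sign_off())"
```

```text
30.85 [ 0.33592676 -0.30362017  0.73307187]
the job is handed in; nothing more can be done
None
```

I moved all four copper canisters by their knobs, in the order d, a, b, c. Each now stands upright in the coaster of its own size, and I handed the job in at 30.85 s of the 93 s allowed.

| Canister | Off its coaster's centre | Knob top, measured (expected) |
|---|---|---|
| a | 1.6 mm | 85 mm (86) |
| b | 0.5 mm | 104 mm (104) |
| c | 1.1–1.3 mm | 121–122 mm (122) |
| d | 1.2 mm | 140 mm (140) |

Both white canisters measured within 1 mm of where they started. The gripper was open and clear of everything.

- **Only one view at the end:** in the last check the arm hid a and the two white canisters from the top camera, and b and d from the scene camera. Only c was checked in both. Earlier two-view checks of a and d agreed within about 1–2 mm.
- **Tool tilt:** the tool's tilt built up to about 0.07 rad during the moves and could not be corrected directly. The canisters still stood upright after release, as far as the pictures show; I did not measure their tilt as an angle.
- **Setting down:** the force rose to between 7 and 15 N as each canister touched its coaster.

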